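Show the nest pot to the pet camera

TASK

The budgies' owner wants to look into the scrubbed-out nest pot through the pet camera on the tripod. Pick the pot up, keep it upright, and hold it in the air straight in front of the camera with the round entrance hole centred at lens height, about 13 cm from the lens, and turned squarely to face it; finish while still holding it there, quite still, because nothing is put down. Do not touch the camera, its tripod or the seed box, and leave the steel cup and the red ladder where they lie.

Things in the scene. Friction and masses are not known exactly. Their poses are not given: they have to be found in the camera images.
- nest_pot: loose white ceramic nest pot, about 0.5 kg, upright on the work top: hollow round body 110 mm tall, 120 mm in diameter at mid height, 84 mm at the foot, closed on top, with a knob. Origin: centre of the underside; z up its axis; x out through the entrance hole. A wooden dowel perch 8 mm thick, 30 mm above the underside, sticks out along x to 105 mm from the axis, below the hole.
- pot_hole (a point): centre of the pot's round entrance hole, 42 mm in diameter with a blue rim: 60 mm from the pot's axis along its x, 62 mm above its underside; axes as the pot's (x points out of the hole)
- pot_knob (a point): the pot's solid upright round knob: straight sides, 30 mm in diameter, on the pot's axis, from 110 to 148 mm above the underside, blue band near its top. The point lies on the axis 130 mm above the underside, a good height to grip at (fingertips just clear the pot's shoulder); axes as the pot's
- lens (a point): front centre of the camera's lens. x points straight out of the lens along the viewing direction (always level), z up. The camera is a white rounded block 44 x 62 x 62 mm with a black disc and a black lens barrel (24 mm wide, 16 mm long) in front; its middle is 36 mm behind this point. Its post is drawn out differently each time: lens 205 to 245 mm above the work top
- tripod: black three-legged table tripod that carries the camera, fixed to the work top, feet 75 mm from its axis. Origin on the work top below the camera's middle; x is the camera's viewing direction
- steel_cup: loose stainless steel feeding cup, 90 mm across the rim and 55 mm tall, upright; origin at the centre of its underside; leave alone
- ladder: loose red plastic bird ladder lying flat, 275 x 70 mm, 10 mm thick with two hooks 28 mm high at its +x end; origin at its middle on the work top, x along it; leave alone
- seed_box: green seed box with a closed white hinged lid, 120 (x) x 180 (y) mm, 106 mm tall, with a black knob on the lid that reaches about 150 mm high; fixed; origin at the centre of its underside; leave alone
There are look-alikes about, which are no part of the job. Leave any turquoise look-alike of the nest_pot alone.

How it is judged:
By the outcome, as a careful person would: the job done as asked, in the order asked, and still so for the second after the job is handed in, while the arm keeps its last pose, push and grip.
It also fails if it takes over 38 s, if anything falls off the work surface, if the arm or the gripper's body presses on something with over 40 N, if the wrist force passes 120 N, or if a joint passes its speed limit or range.

ROBOT

A 7-joint arm with a two-finger parallel gripper is mounted at the origin on the work surface. World frame = base frame: x ahead of the robot, y to its left, z up, the work surface at z = 0. Lengths are in m, angles in degrees, forces in N, time in s.
With the tool pointing down it reaches from about 0.425 to 0.875 m from the base axis. Payload 4.7 kg.
Tool frame: the origin (TCP) lies at the centre of the arm's flange, where the gripper is bolted on; the fingertips stand 182 mm ahead of it and the grasp point (between the pads) lies 164 mm ahead of it (env.grip_depth is the distance from the TCP to the grasp point, in m); z points along the fingers, y is the line along which they close (so a half turn about z gives the same grasp; the last joint's range is limited). The gripper opens to 87 mm and grips with 3 to 60 N. Pads are 19 mm wide; open, the fingers measure 117 mm over their backs; the gripper's body (75 mm by 190 mm) begins 51 mm behind the grasp point.
Start: joints at [72.027, 18.392, -4.016, 83.108, 1.295, 78.541, -3.26], TCP at [0.209, -0.615, 0.405] pointing down, gripper open.
Joint ranges: [-163.93, 163.93], [-17.29, 119.83], [-79.2, 71.16], [3.27, 140.29], [-89.18, 269.18], [5.43, 117.66], [-154.24, 154.24]. Speed limits (degrees/s): [147.25, 147.25, 180, 180, 180, 180, 180].

INTERFACE

Orientations are given as [roll, pitch, yaw] about the fixed x, y, z axes, in that order (R = Rz(yaw) Ry(pitch) Rx(roll)).
In Python, from cell import env gives the robot as it stands. The module is installed in compiled form; this text tells all that it offers.
- The arm moves only by the tool send_rows, never from a script. Its arguments are lists of equal length, an entry for each row: "xyz": the shift along the tool's x, y, z in m, a list of three; "rotation": the turn, a rotation vector about the tool's x, y, z in rad, a list of three; "jaw": the opening, from 0 (shut) to 1 (fully open). A call has 1 to 20 rows; each row shifts and turns the commanded pose from where the row before left it, along the tool's axes as they then stand; what a row does not reach is not made up. A row lasts 1/10 s, in which the tool goes at most 50 mm and 8.59 degrees, less where a joint would pass 70% of its speed; a pose out of reach is approached as far as the arm can. A call is refused whole if a number of a shift passes 0.05 or a number of a turn 0.15, either way. A call with a gripper value outside its range is refused whole. The fingers move at their own pace and stop on an object; "newtons" is the grip in N (left out, the last holds). Time passes only in rows, so rows that do not move let the fingers close. It gives the time, the measured TCP pose, the force, the opening and the grip force at its end, in the units of the state.
- env.get_obs(): the state, without advancing time (a new reading comes with each control period).
- env.read_camera(name): name is "scene" or "top" or "wrist"; returns a dict with "image" (400x640x3 uint8, blue, green, red), "fx", "fy", "cx", "cy" (pixels), "R" (3x3) and "t" (3): a world point X has camera coordinates R X + t. Camera axes: x right, y down, z forward; pixel columns grow to the right and rows downward; lengths in m; the calibration is good to about 2 mm. A picture is of the moment at which its call begins. There is no depth.
- env.sign_off(): hands the job in; it is judged then, once.
The state is a dict: "time_s": time; "qpos": joint angles; "joint_velocities": joint speeds; "effort": joint torques, N m; "tool_pos": TCP position; "tool_rot": TCP orientation; "force": force on the tool from outside, world axes, zero at the start; "wrist_torque": the same for the moment, N m; "grip_width": finger opening in m; "grasp_force": force on a finger pad.
Only numpy, scipy, OpenCV 4.12 (cv2) and the standard library are available. Lean on these libraries where they do the work, as an engineer would, in place of code of your own. Each camera call takes 0.05 s, during which the arm holds its last target. There are 200 camera calls.

## Working session

There is one attempt and no reset: what is moved stays moved. The work goes in short steps, Python scripts to look and compute and a tool call to move; the robot and the scene stay as the last step left them, time stands still between calls to the robot, and variables do not carry over. Pictures are saved under pics/ and viewed, at most 10 in all, crops included, and the job is handed in when it is done.

Besides the shell and the picture viewer there is one more tool, called after "Call:" as name(argument=value, ...) on one line, values as JSON. send_rows: Moves the arm, as the interface text tells. Its arguments: {"type":"object","properties":{"xyz":{"type":"array"},"rotation":{"type":"array"},"jaw":{"type":"array"},"newtons":{"type":"number"}},"required":["xyz","rotation","jaw"]}

```bash
mkdir -p pics; cat > h.py <<'E'
import numpy as np, cv2, pickle
from cell import env
def snap(n):
    c=env.read_camera(n); return c
def ray(c,u,v):
    R=np.array(c["R"]);t=np.array(c["t"]);d=R.T@np.array([(u-c["cx"])/c["fx"],(v-c["cy"])/c["fy"],1]);return -R.T@t,d/np.linalg.norm(d)
def plane(c,u,v,z):
    o,d=ray(c,u,v);return o+d*(z-o[2])/d[2]
def tri(*cs):
    A=np.zeros((3,3));b=np.zeros(3);L=[]
    for c,u,v in cs:
        o,d=ray(c,u,v);P=np.eye(3)-np.outer(d,d);A+=P;b+=P@o;L.append((o,P))
    X=np.linalg.solve(A,b);return X,[round(1000*float(np.linalg.norm(P@(X-o))),1) for o,P in L]
def proj(c,X):
    p=np.array(c["R"])@np.array(X)+np.array(c["t"]);return c["fx"]*p[0]/p[2]+c["cx"],c["fy"]*p[1]/p[2]+c["cy"]
def crop(c,u0,v0,u1,v1,k,name):
    cv2.imwrite("pics/"+name,cv2.resize(c["image"][v0:v1,u0:u1],None,fx=k,fy=k,interpolation=cv2.INTER_CUBIC))
E
python3 - <<'E'
from h import *
for n in("scene","top"):
    c=snap(n);pickle.dump(c,open(n+".pkl","wb"));cv2.imwrite(f"pics/{n}0.png",c["image"])
    o,d=ray(c,c["cx"],c["cy"]);print(n,o,d,c["fx"])
print(env.get_obs())
E
```

```text
scene [ 1.36722023 -0.08955342  0.88599942] [-0.77450586  0.02975284 -0.63186663] 414.59755488515805
top [ 0.31134068 -0.02449212  1.45717061] [ 0.12839973 -0.01301671 -0.99163707] 491.7385112387447
{'time_s': 0.1, 'qpos': array([72.02902614, 18.43448102, -4.01616573, 83.16768845,  1.29640075,
       78.54037966, -3.26036255]), 'joint_velocities': array([-0.06292692, -0.11933752,  0.02379468, -0.11815104, -0.00622944,
        0.10571613, -0.05356779]), 'effort': array([-9.40056962e-04, -4.92571807e+01, -4.06235782e-01, -3.13397419e+01,
       -6.42072642e-02,  3.94669280e-02,  5.78363597e-05]), 'tool_pos': array([ 0.20915865, -0.61523784,  0.40377643]), 'tool_rot': array([-1.79902763e+02,  6.59754299e-03,  1.87810878e+01]), 'force': array([-0.3131606 ,  0.8584589 ,  0.17641238]), 'wrist_torque': array([-0.04087293,  0.01195245, -0.00100562]), 'grasp_force': 0.0, 'grip_width': 0.08673233232155012}
```

View pics/scene0.png

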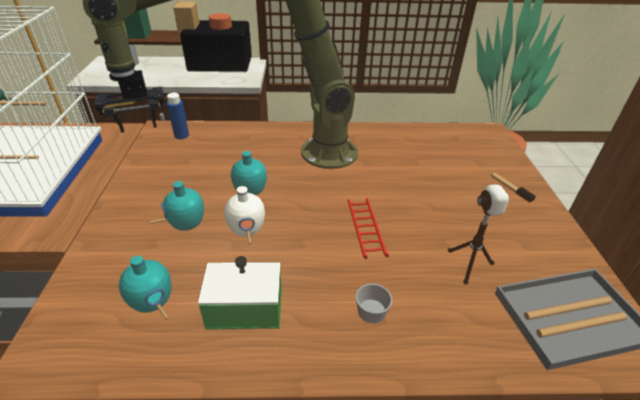

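View pics/top0.png

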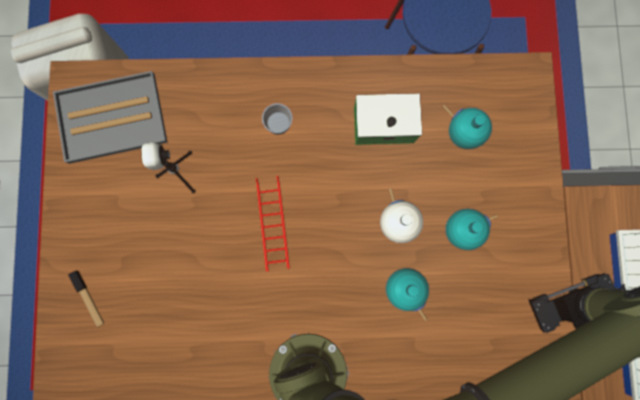

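The scene picture shows the white pot at (245,214). The look-alikes are turquoise pots at (248,176), (183,208) and (146,285). In the top view the white pot is at (401,221), and the turquoise ones are at (407,289), (468,229) and (470,128). The white pot fits the description. The camera is at scene (492,199) and top (152,155). I'll check the choice in an enlarged composite.

```bash
python3 - <<'E'
from h import *
s=pickle.load(open("scene.pkl","rb"));t=pickle.load(open("top.pkl","rb"))
f=lambda c,u,v,w,h,k:cv2.resize(c["image"][v:v+h,u:u+w],None,fx=k,fy=k,interpolation=cv2.INTER_CUBIC)
A=np.vstack([np.hstack([f(s,215,180,66,66,6),f(t,370,180,66,66,6)]),np.hstack([f(s,465,170,66,33,6),f(t,130,130,66,33,6)])])
cv2.imwrite("pics/comp.png",A);print(A.shape)
E
```

```text
(594, 792, 3)
```

View pics/comp.png

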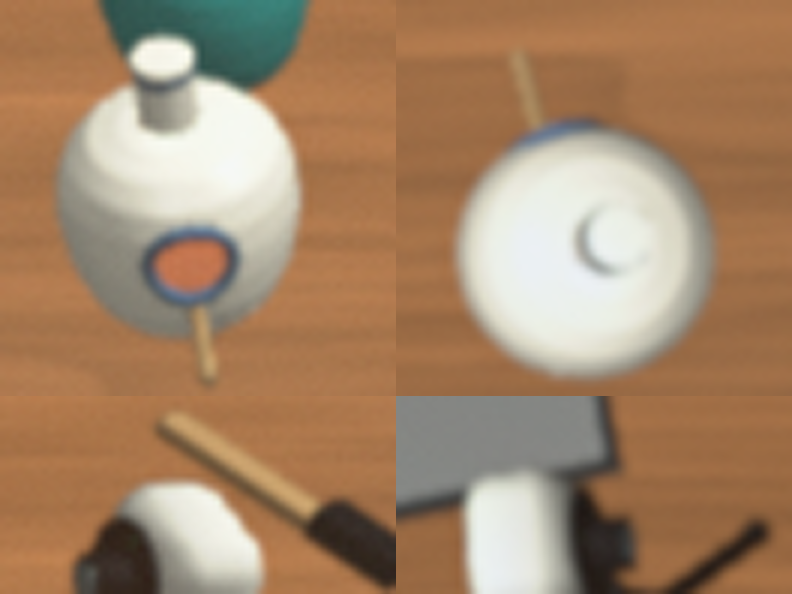

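The white pot is confirmed: knob top at scene (242.2,190.0) and top (406.8,219.7), blue-rimmed hole at scene (246.8,224.5), perch tip at scene (249.8,243.3) and top (390.0,188.3). Next I need a larger crop of the camera.

```bash
python3 - <<'E'
from h import *
s=pickle.load(open("scene.pkl","rb"));t=pickle.load(open("top.pkl","rb"))
k,r=tri((s,242.2,190),(t,406.8,219.7));print("knobtop",k,r)
p,r=tri((s,249.8,243.3),(t,390,188.3));print("perch",p,r, np.linalg.norm((p-k)[:2]),np.degrees(np.arctan2(*(p-k)[1::-1])))
f=lambda c,u,v,w,h,k:cv2.resize(c["image"][v:v+h,u:u+w],None,fx=k,fy=k,interpolation=cv2.INTER_CUBIC)
cv2.imwrite("pics/cam.png",np.hstack([f(s,440,175,80,115,5),f(t,130,125,80,115,5)]))
E
```

```text
knobtop [ 0.4210291  -0.27541201  0.14137384] [1.5, 1.5]
perch [ 0.52419181 -0.25200913  0.02782335] [1.3, 1.3] 0.10578392429552373 12.781454151808537
```

View pics/cam.png

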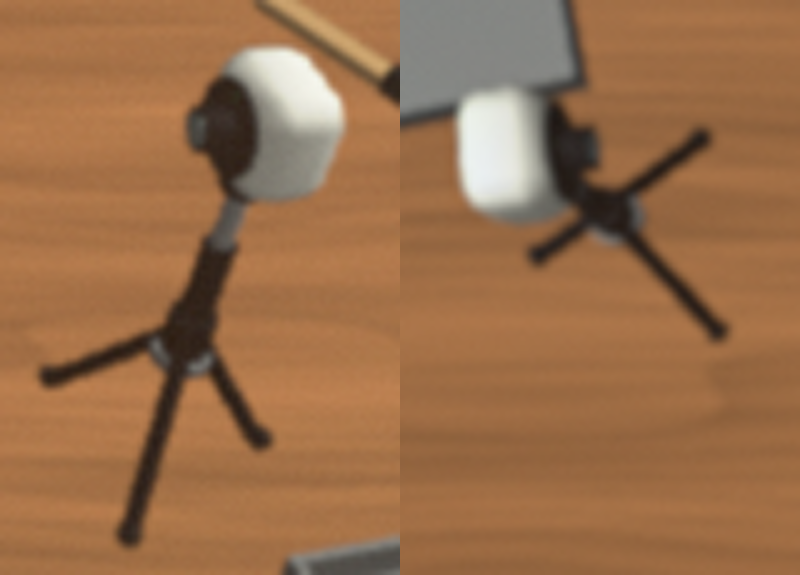

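The lens front is at scene (478.8,200.6) and top (169.6,154.2). The tripod feet are at scene (449.4,250.4), (466,282.4), (492.4,263) and top (191,152.4), (194,191.6), (157.4,176.4).

```bash
python3 - <<'E'
from h import *
s=pickle.load(open("scene.pkl","rb"));t=pickle.load(open("top.pkl","rb"))
l,r=tri((s,478.8,200.6),(t,169.6,154.2));print("lens",l,r)
fs=[plane(s,440+u/5,175+v/5,.005) for u,v in((47,377),(130,537),(262,440))]
ft=[plane(t,130+(u-400)/5,125+v/5,.005) for u,v in((705,137),(720,333),(537,257))]
for F in(fs,ft):
    m=np.mean(F,0);print(m,l[:2]-m[:2],np.hypot(*(l-m)[:2]),np.degrees(np.arctan2(*(l-m)[1::-1])))
    for f in F: print("  ",f,np.linalg.norm(f-m),np.degrees(np.arctan2(*(f-m)[1::-1])))
# body centre
print(tri((s,440+272/5,175+124/5),(t,130+105/5,125+155/5)))
E
```

```text
lens [0.59041404 0.33388289 0.24249436] [1.7, 1.7]
[0.58851318 0.37214762 0.005     ] [ 0.00190086 -0.03826474] 0.03831192353902575 -87.156082226494
   [0.53246998 0.33087844 0.005     ] 0.06959875052940352 -143.63275532587275
   [0.65116985 0.34433706 0.005     ] 0.06855134096209298 -23.9343488732699
   [0.58189971 0.44122737 0.005     ] 0.06939560114120238 95.46864308364516
[0.58512374 0.36749383 0.005     ] [ 0.0052903  -0.03361094] 0.0340247364591297 -81.05514282502858
   [0.64865787 0.33788136 0.005     ] 0.07009624352881158 -24.989639589996553
   [0.52933379 0.32755911 0.005     ] 0.06860977292463932 -144.40472915958523
   [0.57737957 0.43704101 0.005     ] 0.06997701836756214 96.35378750856555
(array([0.58594534, 0.37767967, 0.24181924]), [1.2, 1.2])
```

Lens, feet and tripod axis agree: lens about (0.590,0.334,0.243), yaw about -84.2°. The pot's axis is about (0.421,-0.275), yaw 12.8°. I'll move above the pot.

Call:
send_rows(xyz=[[0,0,0],[0,0,0],[0,0,0],[0,0,0],[0.03,-0.007,0],[0.03,-0.007,0],[0.03,-0.007,0],[0.03,-0.007,0],[0.03,-0.007,0],[0.03,-0.007,0],[0.03,-0.007,0],[0.03,-0.007,0],[0.03,-0.007,0],[0.03,-0.007,0],[0.03,-0.007,0],[0.03,-0.007,0],[0.03,-0.007,0],[0,0,0],[0,0,0],[0,0,0]], rotation=[[0,0,-0.114],[0,0,-0.114],[0,0,-0.114],[0,0,-0.114],[0,0,0],[0,0,0],[0,0,0],[0,0,0],[0,0,0],[0,0,0],[0,0,0],[0,0,0],[0,0,0],[0,0,0],[0,0,0],[0,0,0],[0,0,0],[0,0,0],[0,0,0],[0,0,0]], jaw=[1,1,1,1,1,1,1,1,1,1,1,1,1,1,1,1,1,1,1,1])

```text
time_s: 2.1
tool_pos: [0.4205, -0.2766, 0.4045]
tool_rot: [-180.0, 0.0, 44.8]
force: [0.5, -0.5, -0.0]
grip_width: 0.087
grasp_force: 0.0
```

```bash
python3 - <<'E'
from h import *
o=env.get_obs();print(o["time_s"],o["tool_pos"],o["tool_rot"],o["qpos"])
c=snap("wrist");pickle.dump(c,open("w1.pkl","wb"));cv2.imwrite("pics/w1.png",c["image"])
print(ray(c,320,200),[proj(c,(.421,-.2754,z)) for z in(.148,.141)],proj(c,(.5242,-.252,.03)))
E
```

```text
2.1 [ 0.42052688 -0.2766245   0.40446843] [-1.79979239e+02  4.24835063e-02  4.48171076e+01] [ 53.98933256   1.55220144 -23.9719508  102.80401154   0.68712249
  75.80974431 -15.32651582]
(array([ 0.47671412, -0.22153805,  0.38414807]), array([-0.20307411, -0.19200725, -0.96015318])) [(np.float64(320.7582121998625), np.float64(209.7128301086159)), (np.float64(320.7912647531359), np.float64(207.2611024086584))] (np.float64(368.9974912014244), np.float64(105.6162179286901))
```

View pics/w1.png

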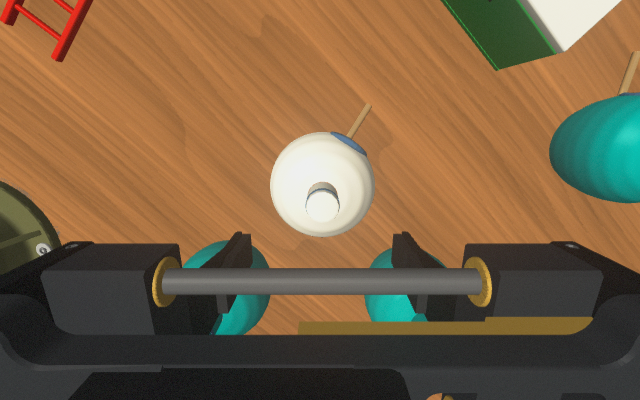

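The wrist picture shows the white pot at (323,185), its knob-top centre at (322,207) and the perch tip at (368,104.5), within about 2 px of prediction.

```bash
python3 - <<'E'
from h import *
s,t,w=[pickle.load(open(n+".pkl","rb")) for n in("scene","top","w1")]
k,r=tri((s,242.2,190),(t,406.8,219.7),(w,322,207));print(k,r)
for z in(.142,.148):print(z,[plane(c,*p,z)[:2].round(4) for c,p in((s,(242.2,190)),(t,(406.8,219.7)),(w,(322,207)))])
p,r=tri((s,249.8,243.3),(t,390,188.3),(w,368,104.5));print(p,r,np.hypot(*(p-k)[:2]),np.degrees(np.arctan2(*(p-k)[1::-1])))
h,r=tri((s,246.8,224.5),);print
E
```

```text
[ 0.42146349 -0.27554825  0.14149744] [1.7, 1.4, 0.7]
0.142 [array([ 0.4221, -0.2737]), array([ 0.4211, -0.2768]), array([ 0.4222, -0.2758])]
0.148 [array([ 0.4297, -0.2722]), array([ 0.4206, -0.2757]), array([ 0.4235, -0.2744])]
[ 0.52435803 -0.25144752  0.02806172] [0.8, 1.8, 1.0] 0.10567937953656456 13.182601066104802
```

Call:
send_rows(xyz=[[0.001,0,0.012],[0,0,0.012],[0,0,0.012],[0,0,0.012],[0,0,0.012],[0,0,0.012],[0,0,0.012],[0,0,0.012],[0,0,0.012],[0,0,0],[0,0,0],[0,0,0],[0,0,0],[0,0,0],[0,0,0],[0,0,0],[0,0,0],[0,0,0]], rotation=[[0,0,0],[0,0,0],[0,0,0],[0,0,0],[0,0,0],[0,0,0],[0,0,0],[0,0,0],[0,0,0],[0,0,0],[0,0,0],[0,0,0],[0,0,0],[0,0,0],[0,0,0],[0,0,0],[0,0,0],[0,0,0]], jaw=[1,1,1,1,1,1,1,1,1,1,1,0,0,0,0,0,0,0], newtons=35)

```text
time_s: 3.95
tool_pos: [0.4219, -0.2749, 0.2968]
tool_rot: [180.0, 0.0, 44.9]
force: [0.5, 1.1, -0.4]
grip_width: 0.0387
grasp_force: 0.0
```

Call:
send_rows(xyz=[[0,0,0],[0,0,0],[0,0,0],[0,0,0],[0,0,-0.005],[0,0,-0.01],[0,0,-0.015],[0,0,-0.015],[0,0,-0.015],[0,0,-0.015],[0,0,-0.015],[0,0,-0.015],[0,0,-0.015],[0,0,-0.015],[0,0,-0.015],[0,0,-0.015],[0,0,-0.01],[0,0,-0.005],[0,0,0],[0,0,0]], rotation=[[0,0,0],[0,0,0],[0,0,0],[0,0,0],[0,0,0],[0,0,0],[0,0,0],[0,0,0],[0,0,0],[0,0,0],[0,0,0],[0,0,0],[0,0,0],[0,0,0],[0,0,0],[0,0,0],[0,0,0],[0,0,0],[0,0,0],[0,0,0]], jaw=[0,0,0,0,0,0,0,0,0,0,0,0,0,0,0,0,0,0,0,0])

```text
time_s: 5.95
tool_pos: [0.4218, -0.2749, 0.4761]
tool_rot: [-179.9, 0.0, 44.9]
force: [-0.1, 0.4, -4.6]
grip_width: 0.0293
grasp_force: 35.0
```

The pot is held (35 N grip, 4.6 N weight). Now I'll carry it over.

Call:
send_rows(xyz=[[0.01,-0.004,0],[0.02,-0.008,0],[0.025,-0.0095,0],[0.025,-0.0095,0],[0.025,-0.0095,0],[0.025,-0.0095,0],[0.025,-0.0095,0],[0.025,-0.0095,0],[0.025,-0.0095,0],[0.025,-0.0095,0],[0.025,-0.0095,0],[0.025,-0.0095,0],[0.025,-0.0095,0],[0.025,-0.0095,0],[0.025,-0.0095,0],[0.025,-0.0095,0],[0.025,-0.0095,0],[0.015,-0.007,0],[0.0095,-0.0033,0],[0,0,0]], rotation=[[0,0,0],[0,0,0],[0,0,0],[0,0,0],[0,0,0],[0,0,0],[0,0,0],[0,0,0],[0,0,0],[0,0,0],[0,0,0],[0,0,0],[0,0,0],[0,0,0],[0,0,0],[0,0,0],[0,0,0],[0,0,0],[0,0,0],[0,0,0]], jaw=[0,0,0,0,0,0,0,0,0,0,0,0,0,0,0,0,0,0,0,0])

```text
time_s: 7.95
tool_pos: [0.6096, 0.1469, 0.4761]
tool_rot: [-179.9, 0.0, 45.1]
force: [-0.1, -0.5, -4.2]
grip_width: 0.0291
grasp_force: 35.0
```

Call:
send_rows(xyz=[[0,0,0],[0,0,0],[0,0,0],[0,0,0],[0,0,0],[0,0,0],[0,0,0],[0,0,0],[0,0,0],[0,0,0],[0,0,0],[0,0,0],[0,0,0],[0,0,0],[0,0,0],[0,0,0],[0,0,0],[0,0,0],[0,0,0],[0,0,0]], rotation=[[0,0,-0.05],[0,0,-0.1],[0,0,-0.1],[0,0,-0.1],[0,0,-0.1],[0,0,-0.1],[0,0,-0.1],[0,0,-0.1],[0,0,-0.1],[0,0,-0.1],[0,0,-0.1],[0,0,-0.1],[0,0,-0.1],[0,0,-0.1],[0,0,-0.06],[0,0,-0.035],[0,0,0],[0,0,0],[0,0,0],[0,0,0]], jaw=[0,0,0,0,0,0,0,0,0,0,0,0,0,0,0,0,0,0,0,0])

```text
time_s: 9.95
tool_pos: [0.6097, 0.1448, 0.4767]
tool_rot: [-180.0, 0.0, 127.7]
force: [-0.8, 0.4, -4.4]
grip_width: 0.0286
grasp_force: 35.0
```

```bash
python3 - <<'E'
from h import *
o=env.get_obs();print(o["time_s"],o["tool_pos"],o["tool_rot"],o["joint_velocities"].round(2))
s,t=snap("scene"),snap("top");pickle.dump((s,t),open("st2.pkl","wb"))
p=np.array(o["tool_pos"]);ps=[proj(c,(p[0],p[1],p[2]-.21)) for c in(s,t)];print(ps)
f=lambda c,u,v,w,h,k:cv2.resize(c["image"][v:v+h,u:u+w],None,fx=k,fy=k,interpolation=cv2.INTER_CUBIC)
cv2.imwrite("pics/fin.png",np.vstack([f(s,380,130,160,80,5)[:, :800],f(t,120,110,160,40,5)]))
cv2.imwrite("pics/s2.png",np.hstack([f(s,375,140,133,110,3),f(t,130,110,133,110,3)]))
E
```

```text
9.95 [0.60974166 0.144817   0.47672884] [-1.79986818e+02  1.75725686e-02  1.27659122e+02] [-0.05  0.17 -0.07 -0.07 -0.01 -0.03  0.02]
[(np.float64(404.72777815230245), np.float64(197.9129661281694)), (np.float64(242.90247832783785), np.float64(142.77421742721782))]
```

View pics/s2.png

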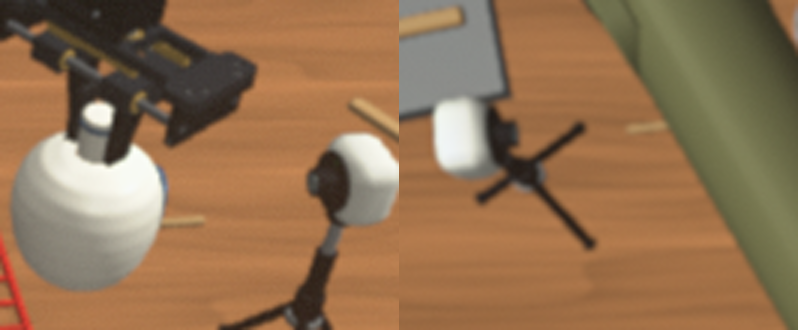

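Scene half: pot upright, perch tip at (442.7,213.7). Top half: perch tip at (206.3,152.7), the pot itself hidden by the arm. The lens hasn't moved. I'll compare the perch tip with the lens in the same two views, so that shared calibration bias cancels.

```bash
python3 - <<'E'
from h import *
s,t=pickle.load(open("st2.pkl","rb"))
l,_=tri((s,478.8,200.6),(t,169.6,154.2));q,r=tri((s,442.7,213.7),(t,206.3,152.7))
a=np.radians(95.8);e=np.array([.6097+.105*np.cos(a),.1448+.105*np.sin(a),.2099])
print("perch",q,r,"exp",e,"expproj",proj(s,e),proj(t,e))
a=np.radians(-84.2);X=np.array([np.cos(a),np.sin(a),0]);Y=np.array([-X[1],X[0],0])
d=q-l;print("rel to lens fwd,left,up",d@X,d@Y,d[2])
f=lambda c,u,v,w,h,k:cv2.resize(c["image"][v:v+h,u:u+w],None,fx=k,fy=k,interpolation=cv2.INTER_CUBIC)
cv2.imwrite("pics/z.png",np.vstack([f(s,420,180,80,36,10),f(t,150,130,80,24,10)]))
E
```

```text
perch [0.6002672  0.2491418  0.20826862] [1.5, 1.5] exp [0.59908909 0.24926247 0.2099    ] expproj (np.float64(442.1571270766072), np.float64(212.92883227350902)) (np.float64(205.54864295063663), np.float64(152.8769010149401))
rel to lens fwd,left,up 0.08530299380997686 0.0012390984091395873 -0.03422573816663929
```

View pics/z.png

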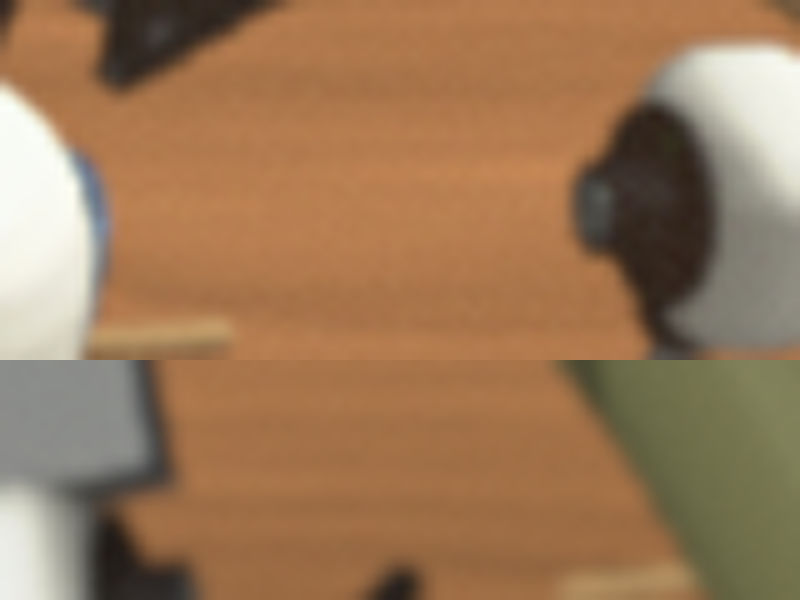

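The crop refines the perch tip to scene (443.2,213.3) and the lens centre to (479.5,200.8). The pot is within about 1–2 mm of target: perch tip 85 mm ahead of the lens and about 33 mm below it, where 85 and 32 are wanted. I'll raise it 1 mm and let it settle.

Call:
send_rows(xyz=[[0,0,-0.001],[0,0,0],[0,0,0],[0,0,0],[0,0,0],[0,0,0],[0,0,0],[0,0,0],[0,0,0],[0,0,0]], rotation=[[0,0,0],[0,0,0],[0,0,0],[0,0,0],[0,0,0],[0,0,0],[0,0,0],[0,0,0],[0,0,0],[0,0,0]], jaw=[0,0,0,0,0,0,0,0,0,0])

```text
time_s: 11.05
tool_pos: [0.6098, 0.145, 0.4777]
tool_rot: [-180.0, 0.0, 127.7]
force: [-1.1, 0.4, -4.2]
grip_width: 0.0293
grasp_force: 35.0
```

```bash
python3 -c "
from cell import env
o=env.get_obs();print(o['tool_pos'],o['tool_rot'],o['joint_velocities'].round(2),o['grasp_force']);print(env.sign_off())"
```

```text
[0.60976156 0.14503932 0.47770772] [-1.79995694e+02  1.73341495e-03  1.27702264e+02] [ 0.04  0.02  0.03  0.17  0.03 -0.07  0.02] 34.996633348055184
the job is handed in; nothing more can be done
None
```

I handed the job in at about 11 s with the white nest pot held still and upright in front of the camera, its hole facing the lens about 13 cm away and at lens height to within about 2 mm by my measurements; sign-off gave no verdict.

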